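# Turn the saucepan handle in on the cellar hob

## Task

On the hob on the wine cellar's table, the steel saucepan has been left with its long black handle sticking out over the front edge, where somebody will catch it in passing. Swing the handle round inward, until all of it lies over the hob and well clear of the skillet and the milk pan, with the saucepan still standing on its own plate where it was. Slide it round without lifting the pan, and leave the skillet and the milk pan undisturbed.

Things in the scene. Friction and masses are not known exactly. Their poses are not given: they have to be found in the camera images.
- hob: Fixed black-topped hob, 440 (x) by 430 (y) by 50 mm high, yawed up to 0.12 rad. Origin: centre of its underside, on the table. Front edge (knobs, robot side) at own x = -220 mm, back +220, sides y = +-215. Flush plates: front pair at x = -110, y = +-100, back pair at x = +70, y = +-100. The front plate without the saucepan holds only a flat metal disc 5 mm thick; the handle may lie over it.
- saucepan: Loose empty steel saucepan, 130 mm across, 85 high, 0.5-0.85 kg, on the left or right front plate; slides with a few N. Origin: centre of its underside. One straight level handle along its own -x: black grip 90 to 185 mm from the axis, 20 wide, 16 thick, centre line 65 mm above the underside (115 above the table); at first within 0.3 rad of straight out of the hob's front.
- handle_tip (a point): Centre of the free end of the saucepan's black handle, 185 mm from the pan's axis and 65 mm above its underside.
- skillet: Loose low dark steel skillet on one of the back plates, 170 mm across the rim and 42 mm high, with two small loop ears on its own +-y sides reaching 108 mm from its axis; origin at the centre of its underside.
- milkpan: Loose small red milk pan on the other back plate, 120 mm across the rim and 70 mm high, with a wooden handle along its own +x (towards the back of the hob) reaching 133 mm from its axis; origin at the centre of its underside.
Mind the look-alikes: they are no part of the job. What is meant by the saucepan is not purple, and is the larger of those in its own colour.

How it is judged:
By the outcome, as a careful person would: the job done as asked, in the order asked, and still so for the second after the job is handed in, with the robot touching nothing.
It also fails if it takes over 40 s, if anything falls off the work surface, if the arm or the gripper's body presses on something with over 40 N, if the wrist force passes 120 N, or if a joint passes its speed limit or range.

## Robot

A 6-joint arm with a two-finger parallel gripper is mounted at the origin on the work surface. World frame = base frame: x ahead of the robot, y to its left, z up, the work surface at z = 0. Lengths are in mm, angles in degrees, forces in N, time in s.
With the tool pointing down it reaches from about 275 to 1000 mm from the base axis. Payload 8.4 kg.
Tool frame: the origin (TCP) lies midway between the tips of the shut fingers; the grasp point (between the pads) lies 19 mm behind it; z points along the fingers, y is the direction in which the jaws open and shut (so a half turn about z gives the same grasp; the last joint's range is limited). The gripper opens to 85 mm and grips with 20 to 120 N. Pads are 22 mm wide; open, the fingers measure 114 mm over their backs; the gripper's body (76 mm by 85 mm) begins 54 mm behind the grasp point. The pads swing forward as they close: fully open they stand 13 mm farther back than shut.
Start: joints at [-69.981, 20.225, 93.587, -0, 66.188, -0.138], TCP at [215.366, -586.724, 231.281] pointing down, gripper open.
Joint ranges: [-150.9, 150.9], [-52.94, 120.26], [3.33, 152.33], [-74.26, 254.26], [0, 154.13], [-172.89, 172.89]. Speed limits (degrees/s): [127.2, 127.2, 159.86, 180, 180, 180].

## Interface

Orientations are given as [roll, pitch, yaw] about the fixed x, y, z axes, in that order (R = Rz(yaw) Ry(pitch) Rx(roll)).
In Python, from plant import telemetry, vision, workorder gives the robot as it stands. The module is installed in compiled form; this text tells all that it offers.
- The arm moves only by the tool step_arm, never from a script. Its argument "targets" is one flat list of numbers, 7 for each row, row after row: the closure, from 0 (fully open) to 1 (shut), then the shift along the tool's x, y, z in mm, then the turn, a rotation vector about the tool's x, y, z in rad. A call has exactly 8 rows; each row shifts and turns the commanded pose from where the row before left it, along the tool's axes as they then stand; what a row does not reach is not made up. A row lasts 1/10 s, in which the tool goes at most 50 mm and 8.59 degrees, less where a joint would pass 70% of its speed; a pose out of reach is approached as far as the arm can. A call is refused whole if a number of a shift passes 50 or a number of a turn 0.15, either way. A call with a gripper value outside its range is refused whole. The fingers move at their own pace and stop on an object; "squeeze" is the grip in N (left out, the last holds). Time passes only in rows, so rows that do not move let the fingers close, or fill a call up. It gives the time, the measured TCP pose, the force and the opening at its end, in the units of the state.
- telemetry.get_obs(): the state, without advancing time (a new reading comes with each control period).
- vision.capture(name): name is "scene" or "top"; returns (picture, depth): 480x640x3 uint8, red, green, blue; 480x640 float32, mm along the optical axis (not along the pixel's ray), 0 where there is no reading.
- vision.camera_params(name): a dict with "K" (3x3 intrinsics, pixels), "camera_from_world" (4x4, takes a point from world to camera coordinates). Camera axes: x right, y down, z forward; pixel columns grow to the right and rows downward; lengths in mm; the calibration is good to about 2 mm. A picture is of the moment at which its call begins. camera_params takes no time and is no camera call.
- workorder.job_done(): hands the job in, once; it reports no verdict.
Trained networks look in the newest picture that a camera, given by its name, has taken for a name from the list of things; names that differ only in an ending like _2 or _b are one class to them, and where a whole thing is asked for, a point or a joint stands for the part that bears it (a point fixed in the world has none). Each returns a list of dicts, best first, with "p" (0 to 1); they miss things now and then, are a little off and sometimes report something else, mostly with a low value. They report only what shows in the picture. A call takes as long as a camera call. They do not tell look-alikes from the thing itself.
- vision.look_for(label, camera): "extent" ([left, top, right, bottom] in pixels, round what is visible of it).
- vision.landmark_of(label, camera): "pixel" ([column, row] in pixels: a listed point, or the origin of a listed thing).
The state is a dict: "time": time; "joint_pos": joint angles; "qd": joint speeds; "effort": joint torques, N m; "tool_pos": TCP position; "tcp_rot": TCP orientation; "ft_force": force on the tool from outside, world axes, zero at the start; "moment": the same for the moment, N m; "grip_width": finger opening in mm.
Only numpy, scipy, OpenCV 4.12 (cv2) and the standard library are available. Lean on these libraries where they do the work, as an engineer would, in place of code of your own. Each camera call takes 0.05 s, during which the arm holds its last target. There are 200 camera calls.

## Working session

There is one attempt and no reset: what is moved stays moved. The work goes in short steps, Python scripts to look and compute and a tool call to move; the robot and the scene stay as the last step left them, time stands still between calls to the robot, and variables do not carry over. Pictures are saved under pics/ and viewed, about 8 in all and at most 12, crops included, and the job is handed in when it is done.

Besides the shell and the picture viewer there is one more tool, called by a JSON object that holds its "fn" and its "kwargs". step_arm: Moves the arm, as the interface text tells. Its arguments: {"type":"object","properties":{"targets":{"type":"array","items":{"type":"number"}},"squeeze":{"type":"number"}},"required":["targets"]}

```bash
mkdir -p pics
cat > h.py <<'E'
import numpy as np,cv2
from plant import telemetry,vision,workorder
def cap(cam,name):
    im,d=vision.capture(cam); cv2.imwrite(f'pics/{name}.png',im[:,:,::-1]); np.savez(f'{name}.npz',im=im,d=d); return im,d
def world(cam,u,v,d):
    p=vision.camera_params(cam);K=p['K'];T=np.linalg.inv(p['camera_from_world'])
    u,v,d=map(np.asarray,(u,v,d))
    c=np.stack([(u-K[0][2])*d/K[0][0],(v-K[1][2])*d/K[1][1],d,np.ones_like(d)],-1)
    return (c@T.T)[...,:3]
def ray(cam,u,v,z):
    a=world(cam,u,v,1.0);b=world(cam,u,v,1000.0);return a+(b-a)*(z-a[2])/(b[2]-a[2])
def proj(cam,P):
    p=vision.camera_params(cam);c=(np.asarray(p['camera_from_world'])@np.append(P,1))[:3];q=np.asarray(p['K'])@c;return q[:2]/q[2]
E
python3 - <<'E'
from h import *
for c in('top','scene'):
    cap(c,c+'0')
    for l in('hob','saucepan','skillet','milkpan'):
        print(c,l,[(np.round(x['extent']),round(x['p'],2)) for x in vision.look_for(l,c)][:4],[(np.round(x['pixel']),round(x['p'],2)) for x in vision.landmark_of(l,c)][:4])
    print([(np.round(x['pixel']),round(x['p'],2)) for x in vision.landmark_of('handle_tip',c)][:4])
a=cv2.imread('pics/top0.png');b=cv2.imread('pics/scene0.png')
print(telemetry.get_obs())
E
```

```text
top hob [(array([218.,  80., 408., 275.]), 0.79)] [(array([310., 175.]), 0.59)]
top saucepan [(array([438., 234., 485., 309.]), 0.9), (array([378., 336., 475., 445.]), 0.85), (array([326., 180., 390., 299.]), 0.57)] [(array([354., 216.]), 0.87), (array([410., 365.]), 0.71), (array([458., 288.]), 0.64)]
top skillet [(array([301.,  99., 399., 167.]), 0.87)] [(array([345., 140.]), 0.82)]
top milkpan [(array([234.,  73., 292., 162.]), 0.71), (array([301.,  99., 399., 165.]), 0.2)] [(array([266., 138.]), 0.69)]
[(array([448., 233.]), 0.75), (array([360., 295.]), 0.72), (array([464., 440.]), 0.66)]
scene hob [(array([205., 222., 487., 474.]), 0.81), (array([241., 184., 313., 302.]), 0.54)] [(array([336., 336.]), 0.73)]
scene saucepan [(array([237., 181., 314., 305.]), 0.97), (array([184., 113., 257., 191.]), 0.81), (array([153., 198., 194., 266.]), 0.69)] [(array([232., 172.]), 0.84), (array([178., 231.]), 0.75), (array([279., 277.]), 0.6)]
scene skillet [(array([214., 306., 346., 412.]), 0.89)] [(array([286., 364.]), 0.65)]
scene milkpan [(array([367., 310., 444., 434.]), 0.83)] [(array([400., 361.]), 0.74)]
[(array([274., 182.]), 0.91), (array([190., 115.]), 0.91), (array([170., 266.]), 0.74)]
{'time': 1.0, 'joint_pos': array([-6.99824432e+01,  2.02244333e+01,  9.35844191e+01, -1.47780543e-03,
        6.61897492e+01, -1.37223850e-01]), 'qd': array([-0.08720829,  0.03800515,  0.0796624 , -0.01240009, -0.01682777,
       -0.00189655]), 'effort': array([ 6.13777192e-04, -6.05181170e+01, -3.42445993e+01,  2.64536459e-05,
        1.06826712e-03,  1.44153694e-05]), 'tool_pos': array([ 215.3503817 , -586.7482806 ,  231.31037971]), 'tcp_rot': array([1.79998605e+02, 1.35538578e-03, 2.01553772e+01]), 'ft_force': array([ 0.4238884 ,  0.73124414, -0.81039681]), 'moment': array([-0.01810029,  0.01458292, -0.01192067]), 'grip_width': 85.32617403696915}
```

View pics/top0.png

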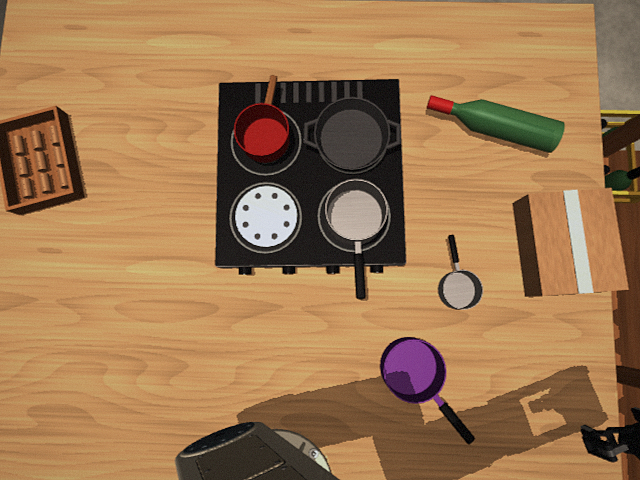

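View pics/scene0.png

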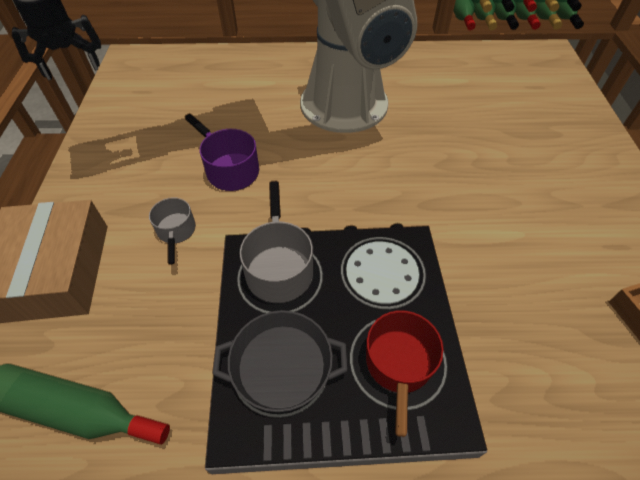

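The top view shows three saucepan-like things: steel on the hob (357,215), small steel (460,290) and purple (412,370). I choose the larger steel one on the hob, whose handle ends near (360,297). The front-left plate holds only the white disc (267,215). The skillet is at (350,135), and the milk pan at (264,133).

```bash
cat > meas.py <<'E'
from h import *
def cloud(cam,n):
    z=np.load(n+'.npz');v,u=np.mgrid[:480,:640];P=world(cam,u.astype(float),v.astype(float),z['d'].astype(float));return P,z['im'],z['d']>0
def pan(n,cam='top',c0=None,r=260):
    P,im,ok=cloud(cam,n);X=P.reshape(-1,3);ok=ok.ravel()
    I=im.reshape(-1,3).astype(int)
    near=ok&(np.hypot(*(X[:,:2]-c0).T)<r)
    rim=X[near&(np.abs(X[:,2]-133)<5)&(np.hypot(*(X[:,:2]-c0).T)<85)]
    # circle fit
    from scipy.optimize import least_squares
    f=least_squares(lambda q:np.hypot(rim[:,0]-q[0],rim[:,1]-q[1])-q[2],[*c0,64],loss='soft_l1',f_scale=2).x
    rr=np.hypot(*(X[:,:2]-f[:2]).T)
    hd=X[near&(rr>88)&(rr<195)&(X[:,2]>106)&(X[:,2]<130)&(I.max(1)<90)]
    m=np.median(hd,0)-np.array([*f[:2],0])
    return f,len(rim),hd,m
E
python3 - <<'E'
from meas import *
c0=ray('top',357,215,135)[:2]
print('c0',c0,'tip ray',ray('top',360,297,115), 'scene tip',ray('scene',274,182,115),'hob',ray('top',310,175,50))
for cam in('top','scene'):
    f,n,hd,m=pan(cam+'0',cam,c0)
    print(cam,'pan',f.round(1),n,'handle n',len(hd),'dir',np.degrees(np.arctan2(m[1],m[0])).round(1),'z',np.median(hd[:,2]), 'r',np.percentile(np.hypot(*(hd[:,:2]-f[:2]).T),[1,99]))
# hob
P,im,ok=cloud('top','top0')
mask=(ok&(np.abs(P[...,2]-50)<4)&(im.max(2)<70)).astype(np.uint8)
n,l,s,_=cv2.connectedComponentsWithStats(mask);k=1+np.argmax(s[1:,4])
pts=P[l==k][:,:2].astype(np.float32);print('hob rect',cv2.minAreaRect(pts),np.median(P[l==k][:,2]))
for nm,u,v,z in(('skillet',350,135,92),('milk',262,130,120)):print(nm,ray('top',u,v,z))
a=cv2.imread('pics/top0.png')[160:310,300:490];cv2.imwrite('pics/crop.png',cv2.resize(a,None,fx=4,fy=4,interpolation=cv2.INTER_CUBIC)[:600,:])
E
```

```text
c0 [ 584.85095059 -157.64780015] tip ray [ 416.85987237 -167.91972274  115.        ] scene tip [ 411.51751419 -168.8464228   115.        ] hob [692.72925099 -53.00441394  50.        ]
top pan [ 596.7 -154.    63.1] 334 handle n 412 dir -175.6 z 123.42811195884485 r [ 91.89347454 182.48491914]
scene pan [ 597.5 -155.3   63.2] 629 handle n 339 dir -175.7 z 123.7004677149663 r [ 91.76092771 180.40133004]
hob rect ((705.06787109375, -50.2489013671875), (438.83642578125, 425.57086181640625), 2.2617545127868652) 50.81088427224881
skillet [ 774.33154857 -141.25077611   92.        ]
milk [770.82653875  50.91226513 120.        ]
```

View pics/crop.png

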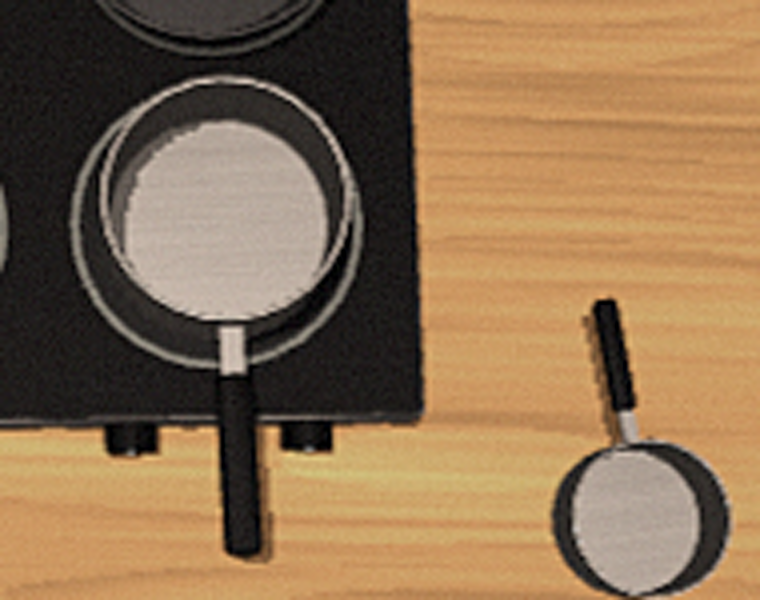

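The crop confirms the larger steel pan on the front-right plate with its black handle. The pan axis is at about (597,-154.6), and the handle direction is -175.7°. The hob centre is (705,-50) with yaw 2.3°, so the plate should be at (599,-154.5), which agrees. The handle is to be gripped at r = 145.

{"fn": "step_arm", "kwargs": {"targets": [0, 23, -19.6, 0, 0, 0, 0, 0, 23, -19.6, 0, 0, 0, 0, 0, 23, -19.6, 0, 0, 0, 0, 0, 23, -19.6, 0, 0, 0, 0, 0, 23, -19.6, 0, 0, 0, 0, 0, 23, -19.6, 0, 0, 0, 0, 0, 23, -19.6, 0, 0, 0, 0, 0, 23, -19.6, 0, 0, 0, 0], "squeeze": 40}}

```text
time: 1.8
tool_pos: [334.6, -375.1, 231.4]
tcp_rot: [180.0, -0.0, 20.1]
ft_force: [-0.1, 0.3, -0.4]
grip_width: 85.6
```

{"fn": "step_arm", "kwargs": {"targets": [0, 23, -19.6, 0, 0, 0, 0, 0, 23, -19.6, 0, 0, 0, 0, 0, 23, -19.6, 0, 0, 0, 0, 0, 23, -19.6, 0, 0, 0, 0, 0, 23, -19.6, 0, 0, 0, 0, 0, 23, -19.6, 0, 0, 0, 0, 0, 23, -19.6, 0, 0, 0, 0, 0, 23, -19.6, 0, 0, 0, 0]}}

```text
time: 2.6
tool_pos: [453.3, -164.4, 231.5]
tcp_rot: [180.0, -0.0, 20.2]
ft_force: [1.1, -0.1, -0.5]
grip_width: 85.4
```

{"fn": "step_arm", "kwargs": {"targets": [0, 0, 0, 0, 0, 0, -0.12, 0, 0, 0, 0, 0, 0, -0.12, 0, 0, 0, 0, 0, 0, -0.12, 0, 0, 0, 0, 0, 0, -0.12, 0, 0, 0, 0, 0, 0, -0.12, 0, 0, 0, 0, 0, 0, -0.12, 0, 0, 0, 0, 0, 0, -0.12, 0, 0, 0, 0, 0, 0, -0.12]}}

```text
time: 3.4
tool_pos: [452.8, -165.5, 231.4]
tcp_rot: [180.0, 0.0, 75.4]
ft_force: [-0.6, 0.6, -0.2]
grip_width: 85.6
```

{"fn": "step_arm", "kwargs": {"targets": [0, 0, 0, 0, 0, 0, -0.12, 0, 0, 0, 0, 0, 0, -0.12, 0, 0, 0, 0, 0, 0, -0.12, 0, 0, 0, 0, 0, 0, -0.12, 0, 0, 0, 0, 0, 0, -0.12, 0, 0, 0, 0, 0, 0, -0.12, 0, 0, 0, 0, 0, 0, -0.12, 0, 0, 0, 0, 0, 0, -0.12]}}

```text
time: 4.2
tool_pos: [452.8, -165.5, 231.4]
tcp_rot: [180.0, 0.0, 130.4]
ft_force: [-0.5, -0.3, 0.1]
grip_width: 85.7
```

{"fn": "step_arm", "kwargs": {"targets": [0, 0, 0, 0, 0, 0, -0.12, 0, 0, 0, 0, 0, 0, -0.12, 0, 0, 0, 0, 0, 0, -0.12, 0, 0, 0, 0, 0, 0, -0.12, 0, 0, 0, 0, 0, 0, -0.12, 0, 0, 0, 0, 0, 0, -0.12, 0, 0, 0, 0, 0, 0, -0.12, 0, 0, 0, 0, 0, 0, -0.106]}}

```text
time: 5.0
tool_pos: [452.8, -165.5, 231.4]
tcp_rot: [-180.0, 0.0, -175.4]
ft_force: [-0.3, 1.2, 0.8]
grip_width: 85.4
```

{"fn": "step_arm", "kwargs": {"targets": [0, 0, 0, 25, 0, 0, 0, 0, 0, 0, 25, 0, 0, 0, 0, 0, 0, 25, 0, 0, 0, 0, 0, 0, 25, 0, 0, 0, 0, 0, 0, 16, 0, 0, 0, 0, 0, 0, 12, 0, 0, 0, 0, 0, 0, 9, 0, 0, 0, 0, 0, 0, 0, 0, 0, 0]}}

```text
time: 5.8
tool_pos: [452.4, -165.4, 93.6]
tcp_rot: [180.0, -0.1, -175.6]
ft_force: [-0.0, -1.4, 0.3]
grip_width: 85.3
```

{"fn": "step_arm", "kwargs": {"targets": [0.4, 0, 0, 0, 0, 0, 0, 0.5, 0, 0, 0, 0, 0, 0, 0.6, 0, 0, 0, 0, 0, 0, 0.7, 0, 0, 0, 0, 0, 0, 0.8, 0, 0, 0, 0, 0, 0, 1, 0, 0, 0, 0, 0, 0, 1, 0, 0, 0, 0, 0, 0, 1, 0, 0, 0, 0, 0, 0], "squeeze": 40}}

```text
time: 6.6
tool_pos: [452.9, -165.7, 94.6]
tcp_rot: [-180.0, 0.0, -175.6]
ft_force: [-1.9, -0.7, 6.0]
grip_width: 19.3
```

Run:
```python
from meas import *
cap('scene','s1');cap('top','t1')
for cam,n in(('top','t1'),('scene','s1')):
    f,k,hd,m=pan(n,cam,np.array([597,-154.6]));print(cam,f.round(1),k)
o=telemetry.get_obs();print(o['tool_pos'],o['ft_force'],o['grip_width'],o['joint_pos'])
cv2.imwrite('pics/s1c.png',cv2.resize(cv2.imread('pics/s1.png')[120:320,180:420],None,fx=3,fy=3))
```

```text
top [ 596.5 -154.    63. ] 239
scene [ 597.4 -155.2   63.2] 647
[ 452.87890455 -165.70629804   94.56642036] [-1.73747893 -0.73813647  5.74949613] 19.511573938390946 [-2.02693888e+01  1.84705748e+01  1.17408190e+02 -1.24712865e-02
  4.40994383e+01 -1.14622042e+02]
```

View pics/s1c.png

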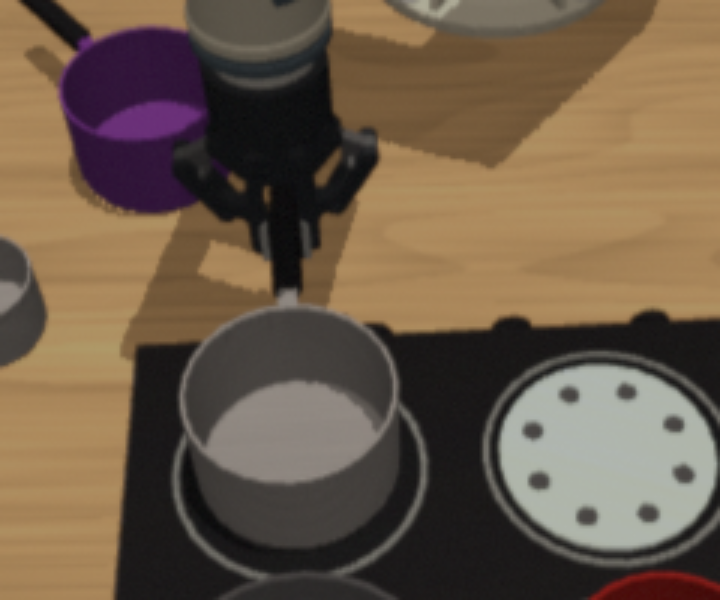

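Gripped at 19.5 mm and the pan hasn't shifted, but the fingers press the handle down with about 6 N. I'll relieve that in small steps before sliding.

{"fn": "step_arm", "kwargs": {"targets": [1, 0, 0, -0.2, 0, 0, 0, 1, 0, 0, -0.2, 0, 0, 0, 1, 0, 0, 0, 0, 0, 0, 1, 0, 0, 0, 0, 0, 0, 1, 0, 0, 0, 0, 0, 0, 1, 0, 0, 0, 0, 0, 0, 1, 0, 0, 0, 0, 0, 0, 1, 0, 0, 0, 0, 0, 0]}}

```text
time: 7.5
tool_pos: [453.0, -165.6, 94.7]
tcp_rot: [-180.0, 0.0, -175.6]
ft_force: [0.9, -3.2, 2.5]
grip_width: 19.5
```

{"fn": "step_arm", "kwargs": {"targets": [1, -0.1, 3.6, -0.2, 0, 0, 0.025, 1, -0.18, 7.22, 0, 0, 0, 0.05, 1, -0.18, 7.22, 0, 0, 0, 0.05, 1, -0.18, 7.22, 0, 0, 0, 0.05, 1, -0.18, 7.22, 0, 0, 0, 0.05, 1, -0.18, 7.22, 0, 0, 0, 0.05, 1, -0.18, 7.22, 0, 0, 0, 0.05, 1, 0, 0, 0, 0, 0, 0]}}

```text
time: 8.3
tool_pos: [456.2, -118.5, 94.7]
tcp_rot: [-180.0, -0.1, 165.7]
ft_force: [-2.3, -2.6, 4.8]
grip_width: 19.5
```

Run:
```python
from meas import *
cap('scene','s2');cap('top','t2')
for cam,n in(('top','t2'),('scene','s2')):
    f,k,hd,m=pan(n,cam,np.array([597,-154.6]));print(cam,f.round(1),k)
o=telemetry.get_obs();print(o['tool_pos'],o['ft_force'],o['moment'],o['grip_width'],o['tcp_rot'])
```

```text
top [ 595.7 -153.7   63. ] 252
scene [ 596.3 -155.2   63.2] 615
[ 456.22876231 -118.81724983   94.76960833] [-3.60129056  0.20562549  5.27373431] [-0.12437691  0.44827453 -0.23615702] 19.122375102554315 [ 1.79996043e+02 -7.02674017e-02  1.65845586e+02]
```

{"fn": "step_arm", "kwargs": {"targets": [1, -0.2, 7.7, -0.2, 0, 0, 0.0533, 1, -0.2, 7.7, 0, 0, 0, 0.0533, 1, -0.2, 7.7, 0, 0, 0, 0.0533, 1, -0.2, 7.7, 0, 0, 0, 0.0533, 1, -0.2, 7.7, 0, 0, 0, 0.0533, 1, -0.2, 7.7, 0, 0, 0, 0.0533, 1, -0.2, 7.7, 0, 0, 0, 0.0533, 1, -0.2, 7.7, 0, 0, 0, 0.0533]}}

```text
time: 9.2
tool_pos: [484.0, -64.0, 94.8]
tcp_rot: [-180.0, -0.0, 141.3]
ft_force: [1.4, -0.6, 1.5]
grip_width: 19.3
```

{"fn": "step_arm", "kwargs": {"targets": [1, -0.2, 7.7, 0, 0, 0, 0.0533, 1, -0.2, 7.7, 0, 0, 0, 0.0533, 1, -0.2, 7.7, 0, 0, 0, 0.0533, 1, -0.2, 7.7, 0, 0, 0, 0.0533, 1, -0.2, 7.7, 0, 0, 0, 0.0533, 1, -0.2, 7.7, 0, 0, 0, 0.0533, 1, -0.2, 7.7, 0, 0, 0, 0.0533, 1, -0.2, 7.7, 0, 0, 0, 0.0533]}}

```text
time: 10.0
tool_pos: [530.0, -25.3, 94.6]
tcp_rot: [-179.8, -0.1, 116.8]
ft_force: [-6.1, 0.4, 6.2]
grip_width: 18.8
```

Run:
```python
from meas import *
cap('scene','s3');cap('top','t3')
for cam,n in(('top','t3'),('scene','s3')):
    f,k,hd,m=pan(n,cam,np.array([597,-154.6]));print(cam,f.round(1),k)
o=telemetry.get_obs();print(o['tool_pos'],o['ft_force'],o['moment'],o['grip_width'],o['tcp_rot'])
```

```text
top [ 594.  -153.6   63.1] 334
scene [ 594.3 -154.9   63.2] 646
[531.05869805 -25.35574768  94.72792902] [-2.296789   -1.46748412  4.69500307] [-0.08077243  0.38944827 -0.30838279] 19.310258894746635 [-1.79921471e+02 -7.28659483e-02  1.16859849e+02]
```

{"fn": "step_arm", "kwargs": {"targets": [1, -0.2, 7.9, 0, 0, 0, 0.0535, 1, -0.2, 7.9, 0, 0, 0, 0.0535, 1, -0.2, 7.9, 0, 0, 0, 0.0535, 1, -0.2, 7.9, 0, 0, 0, 0.0535, 1, -0.2, 7.9, 0, 0, 0, 0.0535, 1, -0.2, 7.9, 0, 0, 0, 0.0535, 1, -0.2, 7.9, 0, 0, 0, 0.0535, 1, -0.2, 7.9, 0, 0, 0, 0.0535]}}

```text
time: 10.9
tool_pos: [591.1, -9.4, 94.7]
tcp_rot: [-179.9, -0.1, 92.3]
ft_force: [-4.4, 2.2, 5.5]
grip_width: 19.4
```

Run:
```python
from meas import *
cap('scene','s4');cap('top','t4')
for cam,n in(('top','t4'),('scene','s4')):
    f,k,hd,m=pan(n,cam,np.array([597,-154.6]));print(cam,f.round(1),k)
o=telemetry.get_obs();print(o['tool_pos'],o['ft_force'],o['moment'],o['grip_width'],o['tcp_rot'])
```

```text
top [ 595.7 -152.5   63.1] 324
scene [ 595.8 -153.8   63.2] 639
[592.04791032  -9.61689222  94.73555272] [-2.86732877  2.22656507  4.79211117] [ 0.13683449  0.32718248 -0.18802181] 19.50795282164067 [-1.79943380e+02 -3.06388631e-02  9.23907844e+01]
```

{"fn": "step_arm", "kwargs": {"targets": [1, -0.7, 0.6, 0, 0, 0, 0, 1, -0.7, 0.6, 0, 0, 0, 0, 1, 0, 0, 0, 0, 0, 0, 0.85, 0, 0, 0, 0, 0, 0, 0.7, 0, 0, 0, 0, 0, 0, 0.5, 0, 0, 0, 0, 0, 0, 0.3, 0, 0, 0, 0, 0, 0, 0.1, 0, 0, 0, 0, 0, 0]}}

```text
time: 11.8
tool_pos: [593.7, -11.1, 95.2]
tcp_rot: [180.0, 0.0, 92.4]
ft_force: [-0.1, -0.1, 0.4]
grip_width: 68.2
```

{"fn": "step_arm", "kwargs": {"targets": [0, 0, 0, 0, 0, 0, 0, 0, 0, 0, 0, 0, 0, 0, 0, 0, 0, -10, 0, 0, 0, 0, 0, 0, -20, 0, 0, 0, 0, 0, 0, -25, 0, 0, 0, 0, 0, 0, -30, 0, 0, 0, 0, 0, 0, -30, 0, 0, 0, 0, 0, 0, -30, 0, 0, 0]}}

```text
time: 12.6
tool_pos: [593.3, -11.0, 242.1]
tcp_rot: [180.0, 0.0, 92.4]
ft_force: [0.2, 0.0, -0.3]
grip_width: 85.7
```

{"fn": "step_arm", "kwargs": {"targets": [0, 25, -25, -20, 0, 0, 0, 0, 30, -30, -20, 0, 0, 0, 0, 30, -30, 0, 0, 0, 0, 0, 30, -30, 0, 0, 0, 0, 0, 30, -30, 0, 0, 0, 0, 0, 30, -30, 0, 0, 0, 0, 0, 30, -30, 0, 0, 0, 0, 0, 0, 0, 0, 0, 0, 0]}}

```text
time: 13.4
tool_pos: [377.0, 187.6, 280.8]
tcp_rot: [-180.0, -0.1, 92.6]
ft_force: [-0.7, 0.2, 0.1]
grip_width: 85.4
```

Run:
```python
from meas import *
cap('scene','s5');cap('top','t5')
for cam,n in(('top','t5'),('scene','s5')):
    f,k,hd,m=pan(n,cam,np.array([597,-154.6]))
    print(cam,f.round(1),k,'dir',np.degrees(np.arctan2(m[1],m[0])).round(1) if len(hd) else None,len(hd),'z',np.median(hd[:,2]))
    for l in('skillet','milkpan'): print(l,[(np.round(x['extent']),round(x['p'],2)) for x in vision.look_for(l,cam)][:1])
o=telemetry.get_obs();print(o['time'],o['tool_pos'],o['ft_force'],o['grip_width'])
a=cv2.imread('pics/s0.png') if 0 else None
```

```text
top [ 597.6 -154.1   63.1] 330 dir 92.3 399 z 123.3476158865484
skillet [(array([301.,  96., 401., 170.]), 0.56)]
milkpan [(array([234.,  74., 287., 164.]), 0.63)]
scene [ 598.4 -155.4   63.1] 637 dir 90.2 580 z 123.03413790221862
skillet [(array([213., 308., 345., 411.]), 0.61)]
milkpan [(array([368., 312., 444., 436.]), 0.87)]
13.7 [381.02605547 184.72774477 280.24837004] [ 0.64384556  0.63316875 -0.722607  ] 85.86198589115433
```

View pics/s5.png

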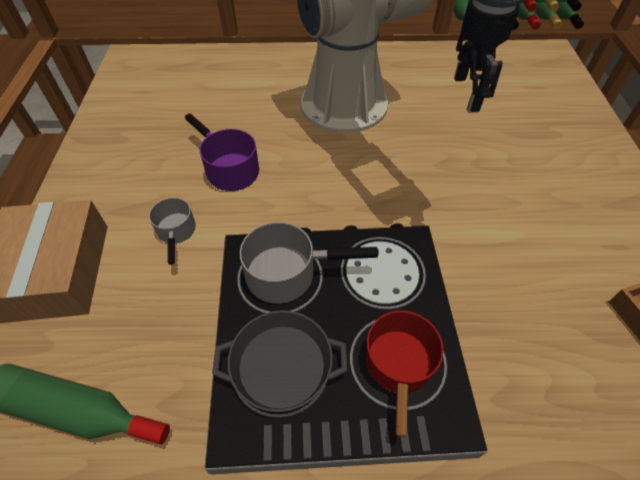

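The handle now lies over the disc, from (315,254) to (378,253) in the scene view. The skillet and milk pan look unmoved, and the arm is clear.

```bash
python3 -c "
from plant import workorder;print(workorder.job_done())"
```

```text
the job is handed in; nothing more can be done
None
```

The saucepan's handle now points along the hob's left side, all of it over the hob and above the disc on the empty front plate. I gripped the handle, slid the pan round by about 92° without lifting it, let go and moved the arm clear. The job was handed in at about 14 s.

**Pan position:** The last images put the pan axis within about 1 mm of where it started, at (598, -155) against (597, -155). The handle height is unchanged.

**Handle direction:** It measures 92.3° from the top camera, which matches the hob's own sideways direction. The scene camera gave 90.2°; other dark pixels probably caught in that view may explain the gap, but I did not check. At either angle, the planned layout leaves the handle roughly 85 mm or more clear of the skillet and the milk pan.

**Skillet and milk pan:** Their detected outlines agree with the first images to within about 5 pixels, which is the detector's noise, and both look unmoved in the picture.

**Forces:** While gripped, the fingers pressed the handle down with up to about 6 N. I eased this slightly, and every reading I took stayed under about 10 N.

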